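Select the pinned gate notch and hold the sprung selector rail at its index

ROBOT

A 6-joint arm with a two-finger parallel gripper is mounted at the origin on a cart in front of the work surface, level with it; the furniture and walls round the work are solid. World frame = base frame: x ahead of the robot, y to its left, z up, the work surface at z = 0. Lengths are in m, angles in rad, forces in N, time in s.
With the tool pointing down it reaches from about 0.35 to 0.85 m from the base axis. Payload 8.1 kg.
Tool frame: the origin (TCP) lies between the finger pads; the fingertips stand 17 mm ahead of it and the grasp point (between the pads) lies 2 mm behind it; z points along the fingers, y is the line along which they close (so a half turn about z gives the same grasp; the last joint's range is limited). The gripper opens to 85 mm and grips with 20 to 120 N. Pads are 22 mm wide; open, the fingers measure 114 mm over their backs; the gripper's body (76 mm by 85 mm) begins 54 mm behind the grasp point. The pads swing forward as they close: fully open they stand 13 mm farther back than shut.
Start: joints at [-1.42, 0.13, 1.488, -0, 1.523, -0.085], TCP at [0.14, -0.583, 0.248] pointing down, gripper open.
Joint ranges: [-2.96, 2.96], [-0.89, 2.26], [0.02, 2.5], [-1.34, 4.48], [0, 2.73], [-2.66, 2.66]. Speed limits (rad/s): [2.39, 2.39, 2.79, 3.14, 3.14, 3.14].

INTERFACE

Orientations are given as [roll, pitch, yaw] about the fixed x, y, z axes, in that order (R = Rz(yaw) Ry(pitch) Rx(roll)).
In Python, from cell import bot gives the robot as it stands.
- The arm moves only by the shell command python3 -m jog 'ROWS' [FORCE]. ROWS is JSON, a list of rows, each a list of 7 numbers: the closure, from -1 (fully open) to 1 (shut), so that 0 is half open, then the shift along the tool's x, y, z in m, then the turn, a rotation vector about the tool's x, y, z in degrees. In form: [[hand, dx, dy, dz, rx, ry, rz], ...]. A call has 1 to 5 rows; each row shifts and turns the commanded pose from where the row before left it, along the tool's axes as they then stand; what a row does not reach is not made up. A row lasts 1/12 s, in which the tool goes at most 41.7 mm and 7.16 degrees, less where a joint would pass 70% of its speed; a pose out of reach is approached as far as the arm can. A call is refused whole if a number of a shift passes 0.0417 or a number of a turn 7.16, either way. A call with a gripper value outside its range is refused whole. The fingers move at their own pace and stop on an object; FORCE is the grip in N (left out, the last holds). Time passes only in rows, so rows that do not move let the fingers close. It gives the time, the measured TCP pose, the force, the opening and the grip force at its end, in the units of the state.
- bot.get_obs(): the state, without advancing time (a new reading comes with each control period).
- bot.grab_frame(name): name is "scene" or "top" or "wrist"; returns the picture (480x640x3 uint8, blue, green, red); there is no depth.
- bot.camera_model(name): a dict with "mtx" (3x3 intrinsics, pixels), "pose" (4x4, takes a point from camera to world coordinates). Camera axes: x right, y up, looking along -z (the intrinsics and any distortion apply to the point x, -y, -z); pixel columns grow to the right and rows downward; lengths in m; the calibration is good to about 2 mm. The wrist camera is an equidistant fisheye: a pixel r from the principal point sees the ray r / f radians off the axis. A picture is of the moment at which its call begins: read the wrist's pose just before it. camera_model takes no time and is no camera call; for the wrist camera it gives the pose at the moment of the call.
- bot.sign_off(): hands the job in; it is judged then, once.
The state is a dict: "t": time; "joints": joint angles; "joint_velocities": joint speeds; "tau": joint torques, N m; "tcp_pos": TCP position; "eef_rot": TCP orientation; "force": force on the tool from outside, world axes, zero at the start; "ft_torque": the same for the moment, N m; "finger_gap": opening from 0.0 (shut) to 1.0 (fully open); "gripper_force": force on a finger pad.
Only numpy, scipy, OpenCV 4.12 (cv2) and the standard library are available. Lean on these libraries where they do the work, as an engineer would, in place of code of your own. Each camera call takes 0.05 s, during which the arm holds its last target. There are 200 camera calls.

TASK

On the selector test stand, first throw the flat lever into the notch that has the upright pin standing at it, leaving the rail alone until that is done. Then pull the spring-loaded selector rail out by its upright grip until its collar lines up with the index blade, and keep it there: the program finishes while the robot is still holding the rail at the mark. Do not disturb the lever again, nor the loose bearing, sprocket and tin that stand around the stand.

Things in the scene. Friction and masses are not known exactly. Their poses are not given: they have to be found in the camera images.
- selector_stand: fixed grey test stand, base plate 260 (x) x 300 (y) x 12 mm; origin at the centre of its underside on the table, x points away from the front edge (the front edge faces the robot), y to the left, z up. On its left half a guide housing (front face at x +20 mm, y +85 mm, top 80 mm up) carries the sprung rail, which comes out to -x; on its right half the lever turns over a notched steel quadrant whose top is 24 mm up
- gate_lever (a joint): angle of the lever about its upright pivot, rad: 0 = the arm points along the stand's -x; positive turns it counterclockwise seen from above, i.e. its knob goes to the stand's right (-y). Stops at -0.72 and +0.72. A sprung plunger under the arm drops into one of four notches at -0.6, -0.2, +0.2 and +0.6 and draws the lever to the nearest; the knob needs about 4 to 6 N sideways to leave a notch. It starts in the leftmost notch (-0.6)
- lever_pivot (a point): on the lever's pivot axis, 50 mm above the table, at the stand's x +30, y -75 mm
- lever_knob (a point): middle of the gripping part of the lever's black upright round knob: 24 mm diameter, 39 mm tall, its top 92 mm above the table; this point is 75 mm above the table, 88 mm from the pivot axis, 25 mm above the middle of the arm (flat bar 14 mm wide, 8 mm thick, top 54 mm above the table)
- lever_pointer (a point): tip of the pointer at the outer end of the lever, 113 mm from the pivot axis, 37 mm above the table
- gate_pin: upright steel pin, 8 mm diameter, 18 mm tall, top 42 mm above the table; origin at its foot on the quadrant. It stands 124 mm from the pivot axis, on the line of the marked notch, which is the -0.2, the +0.2 or the +0.6 one. With the lever in that notch the pointer's tip is about 11 mm (horizontally) from the pin's axis; one notch off it is 45 mm or more
- gate_plug_1: flat steel plug, 8 mm diameter, 1.5 mm high, that fills the hole of one of the two unmarked notches; origin at its underside
- gate_plug_2: a second such flat plug, at the other unmarked notch
- selector_rail (a joint): how far the rail is pulled out along the stand's -x, m: 0 = home, 0.085 = hard stop. The spring pulls it home with about 6 N at 0, growing by 1.2 N per 10 mm; let go, it returns
- rail_grip (a point): point to grasp in the rail's black upright flat grip, 92 mm above the table: the grip is 14 mm thick (along the stand's x), 34 mm wide (y), top 108 mm above the table, free on all sides above 66 mm (the round rail, 14 mm diameter, joins it at 55 mm)
- rail_collar (a point): centre of the thin round collar (22 mm diameter, 4 mm thick along the rail) on the rail, 80 mm behind the grip, 55 mm above the table; moves with the rail. Home it lies at the stand's x +5 mm
- index_saddle: dark steel saddle clamped on the graduated bar left of the rail, carrying a 2 mm thin blade that points at the rail just beside the collar's path, top about 58 mm above the table. Origin on the table level below the blade's plane, axes parallel to the stand's: the collar is at the mark when the collar point's x in this frame is 0. It is set 28 to 55 mm in front (-x) of the collar's home place and is fixed
- bearing_45: loose ball bearing, 45 mm diameter, 14 mm high, left of the stand; to be left alone
- sprocket_small: loose small sprocket, 53 mm diameter, 21 mm high, right of the stand; to be left alone
- paste_tin: loose round tin, 67 mm diameter, 43 mm high, behind the stand; to be left alone

How it is judged:
On the way, in this order (a step that is already met when the one before it is completed fails the run):
1. the lever rests in the notch with the pin, the rail still home (horizontal distance between lever_pointer and gate_pin below 0.016 m and value of joint selector_rail below 0.01 m), for 0.3 s.
2. the rail is pulled out by the fingers so that its collar is at the index blade (x of rail_collar in the frame of index_saddle between -0.004 and 0.004 m and contact force between the fingers and selector_rail above 3 N), for 0.3 s.
At the end, for the whole second after the job is handed in: the lever's pointer is within 16 mm of the pin (lever in the pinned notch), and the robot's fingers hold the rail still (more than 3 N on it) with its collar within 4 mm of the index blade along the rail (all of step 2 and horizontal distance between lever_pointer and gate_pin below 0.016 m and velocity of joint selector_rail between -0.01 and 0.01 m/s); the arm keeps its last pose, push and grip.
It fails at once if the rail is pulled out more than 15 mm while the lever is not in the pinned notch (value of joint selector_rail above 0.015 m and horizontal distance between lever_pointer and gate_pin above 0.022 m).
It fails at once if the loose bearing, sprocket or tin is shifted by more than 25 mm (distance of any of bearing_45, sprocket_small, paste_tin from where it was at the start of the episode above 0.025 m).
It also fails if it takes over 43 s, if anything falls off the work surface, if the arm or the gripper's body presses on something with over 40 N, if the wrist force passes 120 N, or if a joint passes its speed limit or range.

## Working session

There is one attempt and no reset: what is moved stays moved. The work goes in short steps, Python scripts to look and compute and a shell command to move; the robot and the scene stay as the last step left them, time stands still between calls to the robot, and variables do not carry over. Pictures are saved under pics/ and viewed, at most 10 in all, crops included, and the job is handed in when it is done.

```bash
ls; mkdir -p pics
python3 - <<'E'
from cell import bot
import cv2,numpy as np
np.set_printoptions(precision=4,suppress=True)
for n in("scene","top"):
    cv2.imwrite(f"pics/{n}0.png",bot.grab_frame(n)); m=bot.camera_model(n); print(n,m)
o=bot.get_obs();print(o)
E
```

```text
pics
scene {'mtx': array([[590.0762,   0.    , 318.3787],
       [  0.    , 590.0762, 245.6528],
       [  0.    ,   0.    ,   1.    ]]), 'pose': array([[-0.8913,  0.221 , -0.396 ,  0.254 ],
       [-0.4535, -0.4294,  0.781 ,  0.8964],
       [ 0.0026,  0.8757,  0.4829,  0.5324],
       [ 0.    ,  0.    ,  0.    ,  1.    ]])}
top {'mtx': array([[570.4573,   0.    , 323.3895],
       [  0.    , 570.4573, 242.1656],
       [  0.    ,   0.    ,   1.    ]]), 'pose': array([[ 0.0239,  0.9966, -0.0787,  0.5619],
       [-0.9997,  0.0239, -0.0009,  0.1774],
       [ 0.0009,  0.0787,  0.9969,  1.1644],
       [ 0.    ,  0.    ,  0.    ,  1.    ]])}
{'t': 0.1, 'joints': array([-1.4204,  0.1311,  1.4892, -0.    ,  1.523 , -0.0854]), 'joint_velocities': array([-0.    , -0.0026,  0.0001, -0.    , -0.0012,  0.0013]), 'tau': array([  0.0004, -57.0954, -50.1939,  -0.0003,   0.0082,  -0.    ]), 'tcp_pos': array([ 0.1401, -0.5829,  0.2473]), 'eef_rot': array([-3.1399, -0.0001,  0.2358]), 'force': array([-0.3184,  0.5844, -0.1996]), 'ft_torque': array([-0.026 , -0.0249, -0.015 ]), 'gripper_force': 0.0, 'finger_gap': 0.997188860282509}
```

View pics/top0.png

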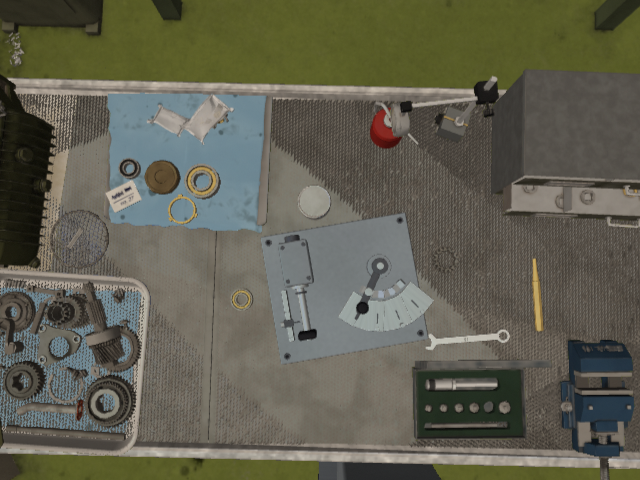

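View pics/scene0.png

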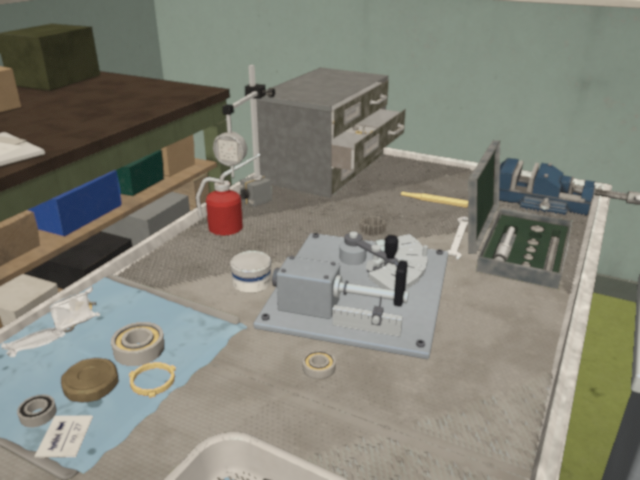

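The top view shows the stand centred near (345,288), the lever knob at (362,308), the rail grip at (307,335), and the saddle near (288,322). I need an enlarged crop to see the pin.

Run:
```python
import cv2
a=cv2.imread("pics/top0.png")[205:370,250:450]
cv2.imwrite("pics/top_crop.png",cv2.resize(a,None,fx=3.6,fy=3.6,interpolation=cv2.INTER_CUBIC))
a=cv2.imread("pics/scene0.png")[225:360,255:455]
cv2.imwrite("pics/sc_crop.png",cv2.resize(a,None,fx=4,fy=4,interpolation=cv2.INTER_CUBIC))
```

```text
(no output)
```

View pics/top_crop.png

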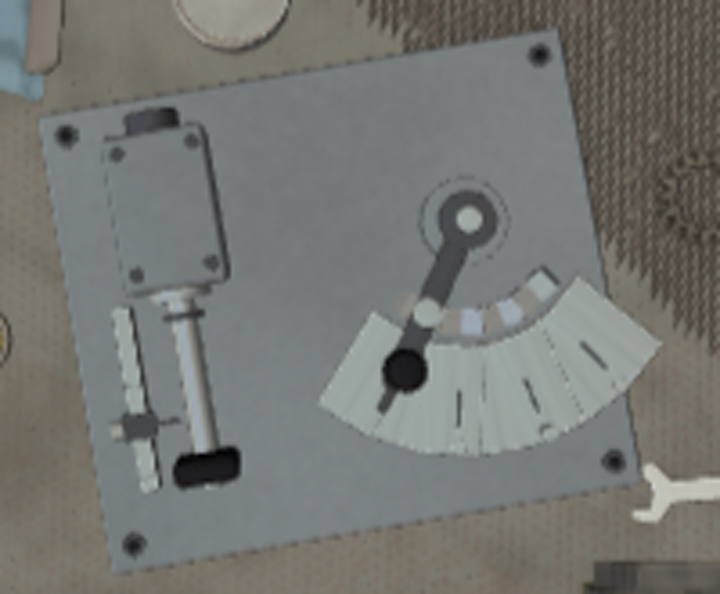

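View pics/sc_crop.png

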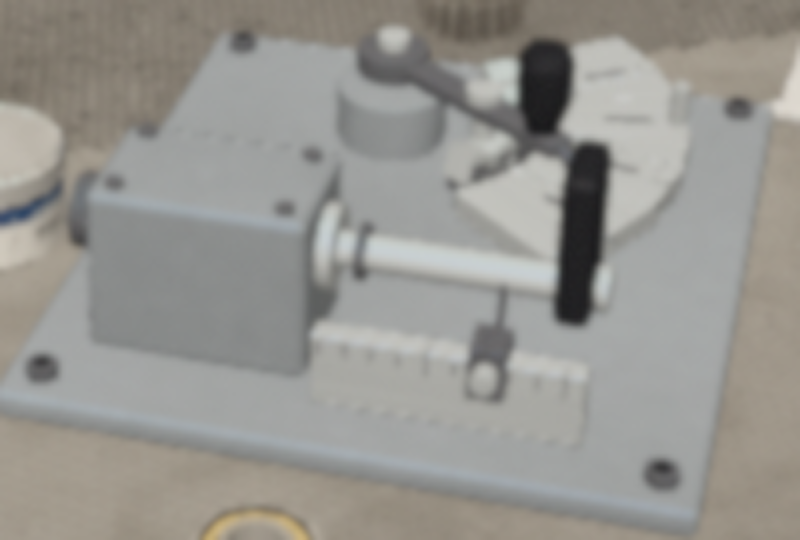

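The pin shows at crop (548,430) in the top view, on the third line (+0.2), and stands upright at (680,100) in the scene crop. The blade tip is at top crop (178,421) and the collar at (184,314). Next I compute positions.

```bash
cat > h.py <<'E'
import numpy as np,cv2
from cell import bot
np.set_printoptions(precision=4,suppress=True)
CM={n:bot.camera_model(n) for n in("top","scene")}
def ray(n,p):
    m=CM[n];u=np.linalg.inv(m["mtx"])@[p[0],p[1],1.];d=m["pose"][:3,:3]@(u*[1,-1,-1]);return m["pose"][:3,3],d
def cast(n,p,z):
    c,d=ray(n,p);return c+d*(z-c[2])/d[2]
T=lambda x,y:((x+.5)/3.6-.5+250,(y+.5)/3.6-.5+205)
S=lambda x,y:((x+.5)/4-.5+255,(y+.5)/4-.5+225)
def tri(p,q):
    a,d=ray("top",p);b,e=ray("scene",q);A=np.c_[d,-e];s=np.linalg.lstsq(A,b-a,rcond=None)[0]
    P,Q=a+d*s[0],b+e*s[1];return (P+Q)/2,np.linalg.norm(P-Q)
E
python3 - <<'E'
from h import *
L=np.array([[.13,.15],[.13,-.15],[-.13,-.15],[-.13,.15]])
W=np.array([cast("top",T(*p),.012)[:2] for p in[(40,117),(557,30),(638,482),(115,571)]])
print(W,[np.linalg.norm(W[i]-W[i-1]) for i in range(4)])
lc,wc=L.mean(0),W.mean(0);H=(L-lc).T@(W-wc);th=np.arctan2(H[0,1]-H[1,0],H[0,0]+H[1,1])
R=np.array([[np.cos(th),-np.sin(th)],[np.sin(th),np.cos(th)]]);o=wc-R@lc
print("th",th,"o",o); np.savez("st.npz",R=R,o=o,th=th)
f=lambda P:R.T@(np.array(P)[:2]-o)
for n,p,z,e in[("pivot",(469,219),.066,"(.03,-.075)"),("knob",(405,370),.092,""),("pin top",(548,430),.042,""),("collar",(184,314),.064,"(.005,.085)"),("blade",(168,421),.058,""),("grip",(207,467),.108,"(-.075,.085)"),("bearing",(-30,340),.014,"")]:
    P=cast("top",T(*p),z);print(n,P,f(P),e)
for n,p,z in[("collar",(364,250),.055),("blade",(503,292),.058),("grip",(592,148),.108),("pin",(681,84),.042),("knob",(547,45),.092),("pivot",(395,38),.066)]:
    P=cast("scene",S(*p),z);print("scene",n,P,f(P))
pv=np.array([.03,-.075])
q=f(cast("top",T(548,430),.042))-pv;print("pin r,ang",np.hypot(*q),np.arctan2(-q[1],-q[0]))
kn=lambda a:o+R@(pv-.088*np.array([np.cos(a),np.sin(a)]))
for a in(-.6,.2):print(a,kn(a))
E
```

```text
[[ 0.6601  0.3057]
 [ 0.7164  0.0151]
 [ 0.4646 -0.0331]
 [ 0.4089  0.2559]] [np.float64(0.25602812610764214), np.float64(0.29592254479535834), np.float64(0.2564074606188626), np.float64(0.29432468248649846)]
th 0.19151490282036251 o [0.5625 0.1359]
pivot [0.6062 0.0685 0.066 ] [ 0.0301 -0.0745] (.03,-.075)
knob [0.526 0.103 0.092] [-0.0421 -0.0253] 
pin top [0.4939 0.0215 0.042 ] [-0.0892 -0.0993] 
collar [0.552  0.2196 0.064 ] [0.0056 0.0841] (.005,.085)
blade [0.4948 0.2268 0.058 ] [-0.0492  0.1021] 
grip [0.475  0.2041 0.108 ] [-0.0729  0.0836] (-.075,.085)
bearing [0.5342 0.3404 0.014 ] [0.0112 0.2061] 
scene collar [0.5516 0.2194 0.055 ] [0.0052 0.0841]
scene blade [0.4937 0.2261 0.058 ] [-0.0503  0.1016]
scene grip [0.4743 0.197  0.108 ] [-0.075   0.0768]
scene pin [0.493  0.0191 0.042 ] [-0.0904 -0.1015]
scene knob [0.5263 0.102  0.092 ] [-0.042  -0.0264]
scene pivot [0.602  0.0787 0.066 ] [ 0.0279 -0.0637]
pin r,ang 0.1216146658577402 0.20113189132786335
-0.6 [0.5255 0.103 ]
0.2 [0.5249 0.0344]
```

```bash
python3 -m jog '[[-1,0,0,-0.04,0,0,6.75],[-1,0,0,-0.04,0,0,6.75],[-1,0.0193,-0.0343,0,0,0,0],[-1,0.0193,-0.0343,0,0,0,0],[-1,0.0193,-0.0343,0,0,0,0]]' 40 && for i in 1 2 3; do python3 -m jog '[[-1,0.0193,-0.0343,0,0,0,0],[-1,0.0193,-0.0343,0,0,0,0],[-1,0.0193,-0.0343,0,0,0,0],[-1,0.0193,-0.0343,0,0,0,0],[-1,0.0193,-0.0343,0,0,0,0]]'; done; python3 -c "from h import *;o=bot.get_obs();print(o['tcp_pos'],o['eef_rot'])"
```

```text
t: 0.52
tcp_pos: [0.1983, -0.4799, 0.3287]
eef_rot: [3.141, -0.0, -0.001]
force: [1.2, 0.6, 0.1]
finger_gap: 0.998
gripper_force: 0.0
t: 0.93
tcp_pos: [0.2948, -0.3071, 0.3279]
eef_rot: [-3.141, 0.0, -0.0]
force: [1.0, -0.1, 0.6]
finger_gap: 0.997
gripper_force: 0.0
t: 1.35
tcp_pos: [0.3913, -0.1355, 0.3282]
eef_rot: [3.142, -0.0, -0.0]
force: [0.8, -0.5, 0.9]
finger_gap: 1.003
gripper_force: 0.0
t: 1.77
tcp_pos: [0.4879, 0.0362, 0.328]
eef_rot: [3.142, 0.0, 0.001]
force: [1.1, 0.0, 0.1]
finger_gap: 1.003
gripper_force: 0.0
[0.4879 0.0362 0.328 ] [3.1415 0.0002 0.0005]
```

```bash
python3 -m jog '[[-1,0.0189,-0.0333,0,0,0,0],[-1,0.0189,-0.0333,0,0,0,0],[-1,0,0,0.04,0,0,0],[-1,0,0,0.04,0,0,0],[-1,0,0,0.04,0,0,0]]' && python3 -m jog '[[-1,0,0,0.04,0,0,0],[-1,0,0,0.03,0,0,0],[-1,0,0,0.03,0,0,0],[-1,0,0,0.02,0,0,0],[-1,0,0,0.009,0,0,0]]' && python3 -m jog '[[-1,0,0,0.02,0,0,0],[0.3,0,0,0,0,0,0],[0.3,0,0,0,0,0,0],[0.3,0,0,0,0,0,0],[0.3,0,0,0,0,0,0]]'
python3 - <<'E'
from h import *
o=bot.get_obs();print(o['finger_gap'],o['tcp_pos'])
cv2.imwrite("pics/w1.png",bot.grab_frame("wrist"))
E
```

```text
t: 2.18
tcp_pos: [0.5256, 0.1017, 0.207]
eef_rot: [-3.142, -0.001, 0.002]
force: [-0.2, -0.8, -0.4]
finger_gap: 0.996
gripper_force: 0.0
t: 2.6
tcp_pos: [0.5223, 0.1004, 0.075]
eef_rot: [3.141, 0.007, 0.0]
force: [-0.0, 0.1, 0.1]
finger_gap: 0.999
gripper_force: 0.0
t: 3.02
tcp_pos: [0.5266, 0.1008, 0.0612]
eef_rot: [-3.141, -0.003, 0.0]
force: [0.2, -1.1, -0.3]
finger_gap: 0.451
gripper_force: 0.0
0.45127677551096335 [0.5266 0.1008 0.0612]
```

View pics/w1.png

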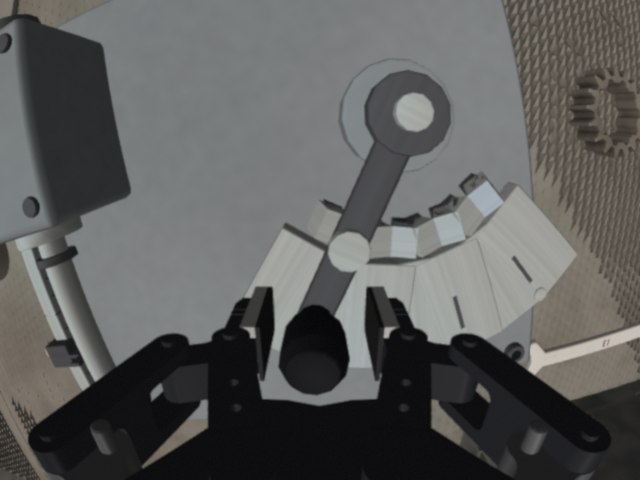

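The wrist view shows the knob between the pads at (315,350), and a flat plug beside the +0.6 line at (540,295). That fits the pin being at +0.2. I'm slightly too low, so I'll rise 17 mm and then close.

```bash
python3 -m jog '[[0.3,0,0,-0.017,0,0,0],[1,0,-0.001,0,0,0,0],[1,0,0,0,0,0,0],[1,0,0,0,0,0,0],[1,0,0,0,0,0,0]]' 40
```

```text
t: 3.48
tcp_pos: [0.5267, 0.1026, 0.0796]
eef_rot: [-3.14, -0.003, 0.0]
force: [-8.5, 3.0, 17.2]
finger_gap: 0.261
gripper_force: 38.4
```

```bash
python3 -m jog '[[1,-0.0027,0.0083,0,0,0,0],[1,-0.0027,0.0084,0,0,0,0],[1,-0.001,0.0087,0,0,0,0],[1,-0.001,0.0088,0,0,0,0]]' && python3 -m jog '[[1,0.0008,0.0087,0,0,0,0],[1,0.0008,0.0088,0,0,0,0],[1,0.0025,0.0085,0,0,0,0],[1,0.0025,0.0084,0,0,0,0],[1,0,0,0,0,0,0]]' && python3 -m jog '[[0.2,0,0,0,0,0,0],[0.2,0,0,0,0,0,0],[0.2,0,0,0,0,0,0],[0.2,0,0,0,0,0,0]]'
python3 - <<'E'
from h import *
cv2.imwrite("pics/w2.png",bot.grab_frame("wrist"))
E
```

```text
t: 3.82
tcp_pos: [0.519, 0.0698, 0.0791]
eef_rot: [-3.138, -0.003, 0.002]
force: [-8.5, 16.6, 15.0]
finger_gap: 0.255
gripper_force: 41.1
t: 4.23
tcp_pos: [0.5263, 0.0333, 0.0788]
eef_rot: [-3.14, -0.004, 0.001]
force: [-3.0, 4.6, 9.2]
finger_gap: 0.26
gripper_force: 41.8
t: 4.57
tcp_pos: [0.5246, 0.0331, 0.0764]
eef_rot: [3.141, -0.0, 0.0]
force: [0.1, -0.3, -0.2]
finger_gap: 0.402
gripper_force: 0.0
```

View pics/w2.png

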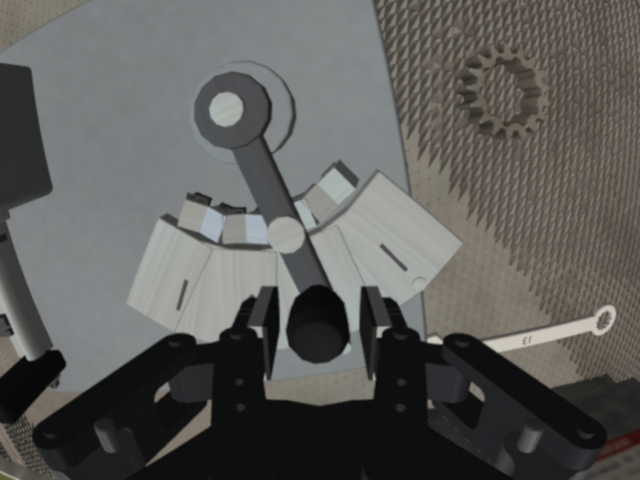

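The lever arm now lies over the third sector, pointing to the +0.2 notch, with the knob at (318,325). Rising clear and going over the rail grip.

```bash
python3 -m jog '[[-0.2,0,0,-0.02,0,0,0],[-0.2,0,0,-0.034,0,0,0],[-0.2,0,0,-0.035,0,0,0],[-0.2,0,0,-0.035,0,0,0]]' && python3 -m jog '[[-0.2,-0.0102,-0.0343,0,0,0,0],[-0.2,-0.0102,-0.0343,0,0,0,0],[-0.2,-0.0102,-0.0343,0,0,0,0],[-0.2,-0.0102,-0.0343,0,0,0,0],[-0.2,-0.0102,-0.0343,0,0,0,0]]' && python3 -m jog '[[-0.2,0,0,0,0,0,6.6],[-0.2,0,0,0,0,0,6.6],[-0.2,0,0,0,0,0,6.6],[-0.2,0,0,0,0,0,6.6]]' && python3 -m jog '[[-0.2,0,0,0,0,0,6.6],[-0.2,0,0,0,0,0,6.6],[-0.2,0,0,0,0,0,6.6],[-0.2,0,0,0,0,0,6.6]]'  && python3 -m jog '[[-0.2,0,0,0,0,0,6.6],[-0.2,0,0,0,0,0,6.6],[-0.2,0,0,0,0,0,6.6],[-0.2,0,0,0,0,0,6.4],[-0.2,0,0,0,0,0,0]]'
python3 - <<'E'
from h import *
o=bot.get_obs();print(o['tcp_pos'],o['eef_rot'],o['joints'])
st=np.load("st.npz");R=st["R"];d=R.T@(np.array([.4735,.2045])-o['tcp_pos'][:2]);print("to go in stand axes",d)
cv2.imwrite("pics/w3.png",bot.grab_frame("wrist"))
E
```

```text
t: 4.95
tcp_pos: [0.5238, 0.0331, 0.2011]
eef_rot: [3.142, 0.002, 0.0]
force: [1.2, 0.5, -0.2]
finger_gap: 0.6
gripper_force: 0.0
t: 5.37
tcp_pos: [0.4727, 0.2059, 0.2003]
eef_rot: [-3.142, -0.0, -0.0]
force: [1.0, -0.4, -0.5]
finger_gap: 0.598
gripper_force: 0.0
t: 5.7
tcp_pos: [0.4732, 0.205, 0.2001]
eef_rot: [3.141, 0.0, -0.465]
force: [0.3, 0.7, -0.4]
finger_gap: 0.603
gripper_force: 0.0
t: 6.03
tcp_pos: [0.4806, 0.175, 0.1993]
eef_rot: [-3.123, 0.035, -0.867]
force: [0.1, -0.3, 0.2]
finger_gap: 0.598
gripper_force: 0.0
t: 6.45
tcp_pos: [0.4856, 0.0642, 0.1865]
eef_rot: [-3.094, 0.152, -1.193]
force: [-0.6, -0.3, -0.6]
finger_gap: 0.602
gripper_force: 0.0
[0.4856 0.0642 0.1865] [-3.0944  0.1521 -1.1932] [-0.0858 -0.1302  1.8707  0.1587  1.4286  2.657 ]
to go in stand axes [0.0148 0.14  ]
```

View pics/w3.png

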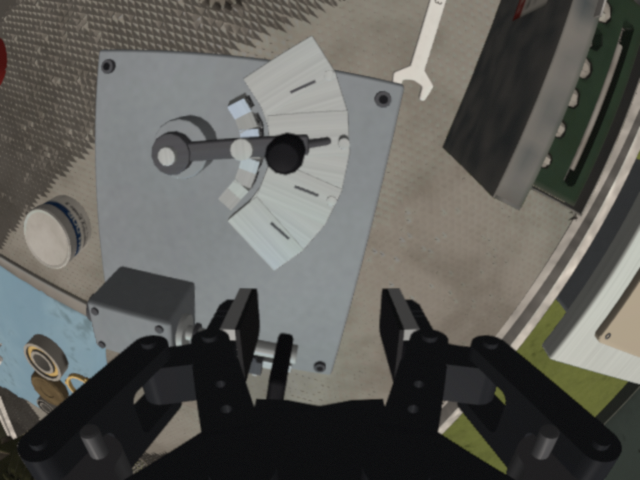

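The picture shows the pointer up against the pin at (343,143), so the lever is right. Joint 6 has hit its limit, so I'll turn the other way to yaw +1.762.

```bash
A='x'; python3 -m jog '[[-0.2,0,0,-0.02,0,0,-7],[-0.2,0,0,-0.01,0,0,-7],[-0.2,0,0,0,0,0,-7],[-0.2,0,0,0,0,0,-7],[-0.2,0,0,0,0,0,-7]]' && for i in 1 2 3; do python3 -m jog '[[-0.2,0,0,0,0,0,-7],[-0.2,0,0,0,0,0,-7],[-0.2,0,0,0,0,0,-7],[-0.2,0,0,0,0,0,-7],[-0.2,0,0,0,0,0,-7]]' | tail -5; done
cat > go.py <<'E'
from h import *
import sys
from scipy.spatial.transform import Rotation as Ro
o=bot.get_obs();R=Ro.from_euler("xyz",o['eef_rot']);x,y,z,w=map(float,sys.argv[1:])
T=Ro.from_euler("xyz",[np.pi,0,w])
print(o['t'],o['tcp_pos'],o['eef_rot'],o['joints'][5]);print("turn tool deg",np.degrees((R.inv()*T).as_rotvec()))
print("shift in target axes",T.inv().apply(np.array([x,y,z])-o['tcp_pos']),"in tool axes",R.inv().apply(np.array([x,y,z])-o['tcp_pos']))
E
python3 go.py .4735 .2045 .2 1.762
```

```text
t: 6.92
tcp_pos: [0.4866, 0.065, 0.2178]
eef_rot: [-3.013, 0.094, -0.562]
force: [-0.6, -0.1, 0.0]
finger_gap: 0.602
gripper_force: 0.0
tcp_pos: [0.4864, 0.0651, 0.2174]
eef_rot: [-2.982, 0.005, 0.043]
force: [-0.0, -0.1, 0.0]
finger_gap: 0.598
gripper_force: 0.0
tcp_pos: [0.4864, 0.0651, 0.2174]
eef_rot: [-3.008, -0.087, 0.648]
force: [0.3, 0.4, -0.4]
finger_gap: 0.601
gripper_force: 0.0
tcp_pos: [0.4864, 0.0651, 0.2174]
eef_rot: [-3.082, -0.148, 1.26]
force: [-0.6, -0.4, -0.0]
finger_gap: 0.6
gripper_force: 0.0
8.1667 [0.4864 0.0651 0.2174] [-3.0824 -0.1478  1.26  ] 0.20705787887741992
turn tool deg [ -1.189   -9.138  -28.4487]
shift in target axes [0.1393 0.0138 0.0174] in tool axes [ 0.1248 -0.0527  0.0394]
```

```bash
python3 -m jog '[[-0.2,0,0,0,-0.24,-1.83,-5.69],[-0.2,0,0,0,-0.24,-1.83,-5.69],[-0.2,0,0,0,-0.24,-1.83,-5.69],[-0.2,0,0,0,-0.24,-1.83,-5.69],[-0.2,0,0,0,-0.24,-1.83,-5.69]]' | tail -5 && python3 -m jog '[[-0.2,0.035,0.0035,0,0,0,0],[-0.2,0.035,0.0035,0,0,0,0],[-0.2,0.035,0.0034,0,0,0,0],[-0.2,0.0343,0.0034,0,0,0,0],[-0.2,0,0,0,0,0,0]]' | tail -5;python3 go.py .4735 .2045 .09 1.762
```

```text
tcp_pos: [0.4866, 0.0651, 0.2175]
eef_rot: [-3.141, 0.002, 1.761]
force: [-0.6, 0.5, -0.7]
finger_gap: 0.598
gripper_force: 0.0
tcp_pos: [0.4733, 0.2098, 0.2175]
eef_rot: [-3.141, -0.003, 1.76]
force: [0.6, -0.4, -0.9]
finger_gap: 0.601
gripper_force: 0.0
9.0 [0.4733 0.2098 0.2175] [-3.1412 -0.0026  1.7601] 0.12696649873038293
turn tool deg [-0.023  -0.1484 -0.1117]
shift in target axes [-0.0053 -0.0008  0.1275] in tool axes [-0.0056 -0.0007  0.1275]
```

```bash
python3 -m jog '[[-0.2,-0.002,0,0.035,0,0,0],[-0.2,0,0,0.035,0,0,0],[-0.2,0,0,0.03,0,0,0],[-0.2,0,0,0.02,0,0,0],[-0.2,0,0,0.0075,0,0,0]]' | tail -5 && python3 -m jog '[[-0.2,0,0,0,0,0,0],[0.1,0,0,0,0,0,0],[0.3,0,0,0,0,0,0],[0.3,0,0,0,0,0,0]]' | tail -5;python3 go.py .4735 .2045 .09 1.762
python3 - <<'E'
from h import *
cv2.imwrite("pics/w4.png",bot.grab_frame("wrist"))
E
```

```text
tcp_pos: [0.472, 0.2015, 0.0858]
eef_rot: [-3.135, 0.001, 1.756]
force: [-0.6, -0.2, 0.2]
finger_gap: 0.601
gripper_force: 0.0
tcp_pos: [0.4764, 0.202, 0.092]
eef_rot: [3.139, -0.0, 1.754]
force: [0.7, 0.1, 0.4]
finger_gap: 0.343
gripper_force: 0.0
9.75 [0.4764 0.202  0.092 ] [ 3.1391 -0.0005  1.7537] 0.11877661904055818
turn tool deg [ 0.1434 -0.0274 -0.4732]
shift in target axes [ 0.003  -0.0024  0.002 ] in tool axes [ 0.003  -0.0024  0.002 ]
```

View pics/w4.png

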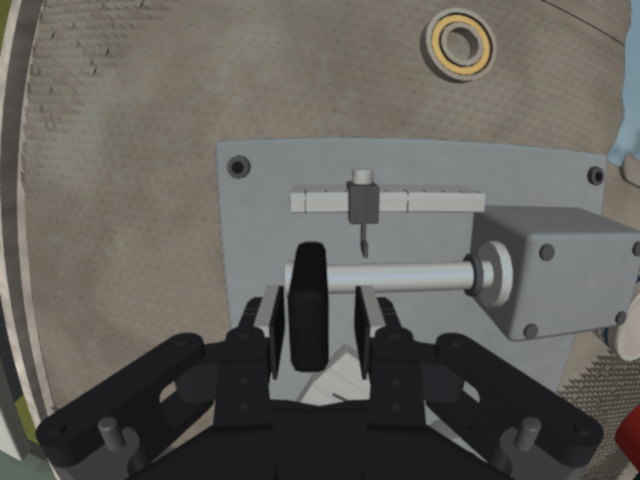

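The grip stands between the pads at (308,305), and the saddle, blade and collar are clear. Closing, then pulling about 50 mm along tool -y.

```bash
python3 -m jog '[[1,0.002,0,0,0,0,0],[1,0,0,0,0,0,0],[1,0,0,0,0,0,0],[1,0,0,0,0,0,0],[1,0,0,0,0,0,0]]' 70 && python3 go.py .4735 .2045 .09 1.762 && python3 -m jog '[[1,0,-0.008,0,0,0,0],[1,0,-0.011,0,0,0,0],[1,0,-0.011,0,0,0,0],[1,0,-0.011,0,0,0,0],[1,0,-0.009,0,0,0,0]]' && python3 -m jog '[[1,0,0,0,0,0,0],[1,0,0,0,0,0,0]]'; python3 go.py .4735 .2045 .09 1.762
python3 - <<'E'
from h import *
for n in("top","scene"):cv2.imwrite(f"pics/{n}5.png",bot.grab_frame(n))
a=cv2.imread("pics/top5.png")[265:370,270:420];b=cv2.imread("pics/scene5.png")[270:345,315:425]
r=lambda i:cv2.resize(i,None,fx=4,fy=4,interpolation=cv2.INTER_CUBIC)
a,b=r(a),r(b);c=np.zeros((600,800,3),np.uint8)
c[:300,:440]=b[:300];c[300:600,:600]=a[:300,:600];cv2.imwrite("pics/c5.png",c)
E
```

```text
t: 10.22
tcp_pos: [0.4725, 0.2029, 0.091]
eef_rot: [-3.136, 0.001, 1.754]
force: [-18.0, -7.4, 19.8]
finger_gap: 0.153
gripper_force: 69.7
10.2167 [0.4725 0.2029 0.091 ] [-3.1357  0.0009  1.7543] 0.12243270916091817
turn tool deg [-0.3353  0.0479 -0.4407]
shift in target axes [0.0014 0.0013 0.001 ] in tool axes [0.0014 0.0013 0.001 ]
t: 10.63
tcp_pos: [0.4273, 0.194, 0.0911]
eef_rot: [3.137, 0.001, 1.754]
force: [14.8, -3.0, -5.1]
finger_gap: 0.153
gripper_force: 69.3
t: 10.8
tcp_pos: [0.4274, 0.194, 0.0911]
eef_rot: [3.137, 0.001, 1.754]
force: [12.0, -2.6, -5.4]
finger_gap: 0.154
gripper_force: 69.3
10.8 [0.4274 0.194  0.0911] [3.1369 0.001  1.7537] 0.13569524301028996
turn tool deg [ 0.2667  0.0574 -0.4768]
shift in target axes [0.0016 0.0473 0.0011] in tool axes [0.0019 0.0473 0.0013]
```

View pics/c5.png

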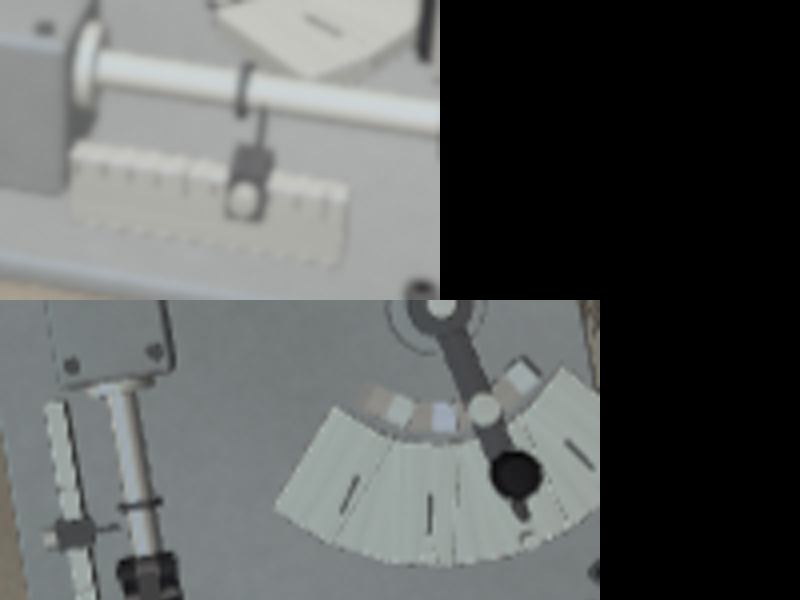

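Lever still points at the pin (top part, (527,535)). The collar is at (243,88) and the blade at (262,122) in the scene crop; in the top crop they are at (141,503) and (107,528). The collar is still short of the blade.

Run:
```python
from h import *
st=np.load("st.npz");R,o=st["R"],st["o"]
f=lambda P:(R.T@(P[:2]-o))
q=lambda x,y,a,b:((x+.5)/4-.5+a,(y+.5)/4-.5+b)
print("scene collar",f(cast("scene",q(243,89,315,270),.055)),"blade",f(cast("scene",q(262,122,315,270),.057)))
print("top collar",f(cast("top",q(141,203,270,265),.062)),"blade",f(cast("top",q(107,228,270,265),.058)))
```

```text
scene collar [-0.0398  0.0843] blade [-0.051   0.1065]
top collar [-0.0401  0.0838] blade [-0.0493  0.102 ]
```

```bash
python3 -m jog '[[1,0,-0.005,0,0,0,0],[1,0,-0.0045,0,0,0,0],[1,0,0,0,0,0,0],[1,0,0,0,0,0,0],[1,0,0,0,0,0,0]]'
python3 - <<'E'
from h import *
for n in("top","scene"):cv2.imwrite(f"pics/{n}6.png",bot.grab_frame(n))
a=cv2.imread("pics/top6.png")[290:350,275:310];b=cv2.imread("pics/scene6.png")[275:325,355:405]
r=lambda i:cv2.resize(i,None,fx=8,fy=8,interpolation=cv2.INTER_CUBIC)
a,b=r(a),r(b);c=np.zeros((480,700,3),np.uint8)
c[:400,:400]=b;c[:480,410:690]=a;cv2.imwrite("pics/c6.png",c)
E
```

```text
t: 11.32
tcp_pos: [0.4185, 0.1923, 0.0911]
eef_rot: [3.137, 0.001, 1.754]
force: [12.2, -3.4, -5.7]
finger_gap: 0.156
gripper_force: 69.7
```

View pics/c6.png

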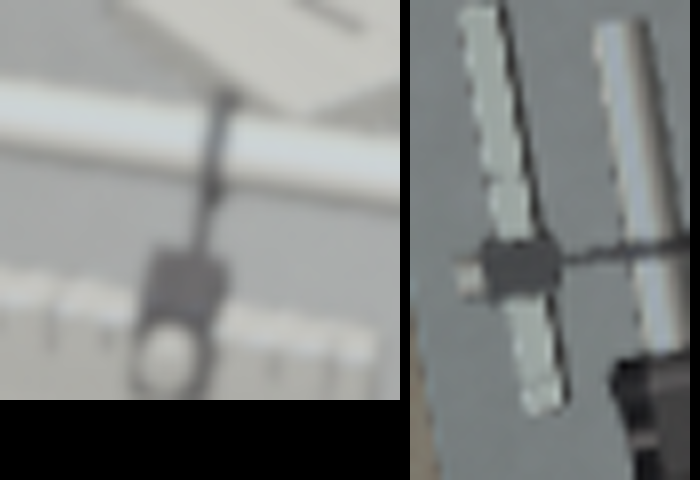

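The collar and blade are in one line in both views: scene (215,150) to (203,230), top (640,248) to (560,258). By TCP travel the collar is at about -0.049 and the blade at about -0.0495. I'll hold briefly and hand in.

```bash
python3 -m jog '[[1,0,-0.0004,0,0,0,0],[1,0,0,0,0,0,0],[1,0,0,0,0,0,0],[1,0,0,0,0,0,0],[1,0,0,0,0,0,0]]' && python3 -c "from cell import bot;print(bot.sign_off())"
```

```text
t: 11.83
tcp_pos: [0.4183, 0.1922, 0.0911]
eef_rot: [3.137, 0.001, 1.753]
force: [13.6, -3.3, -5.1]
finger_gap: 0.156
gripper_force: 69.7
the job is handed in; nothing more can be done
None
```

The job is handed in at about 12 s: the lever sits in the pinned (+0.2) notch, and the gripper is still holding the rail with its collar about 1 mm or less from the index blade by my measurement; the sign-off returned no verdict.

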